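# Unstack the mixed cups in the coffee corner

## Task

Someone has piled up the coffee cups: take the stack apart and stand the blue, the yellow and the green cup each upright in the middle of the coaster of its own colour, and put the white cup back fully home inside the top cup of the pile of spare white cups. One large cup has been left on the green coaster, so clear that before the green cup goes there. Do not knock over the drinking glass or the jam jar, and let go of everything at the end.

Things in the scene. Friction and masses are not known exactly. Their poses are not given: they have to be found in the camera images.
- cup_blue_mid (a point): Large blue cup, upright, tapered: 90 mm high, 68 mm across the rim, 48 mm across the foot, wall 2.5 mm, inner floor 48 mm above the foot; 0.16 kg. The point is on its axis (z, up), 45 mm above its foot. At the start one large cup is the bottom of the stack (green cup in it, white cup in that), on a pale metal disc 6 mm thick; the other stands alone on the green coaster. Which is which varies.
- cup_yellow_mid (a point): Large yellow cup, upright, tapered: 90 mm high, 68 mm across the rim, 48 mm across the foot, wall 2.5 mm, inner floor 48 mm above the foot; 0.16 kg. The point is on its axis (z, up), 45 mm above its foot. At the start one large cup is the bottom of the stack (green cup in it, white cup in that), on a pale metal disc 6 mm thick; the other stands alone on the green coaster. Which is which varies.
- cup_green_mid (a point): Medium green cup, upright, tapered: 84 mm high, 60 mm across the rim, 42 mm across the foot, wall 2.5 mm, raised inner floor 46 mm above the foot. About 0.12 kg. The point is on its axis, 42 mm above its foot; z is its axis, up. At the start it stands inside the bottom cup of the stack and shows 42 mm above that cup's rim.
- cup_white_mid (a point): Small white cup, upright, tapered: 78 mm high, 52 mm across the rim, 33 mm across the foot, wall 2.5 mm, raised inner floor 36 mm above the foot. About 0.08 kg. The point is on its axis, 39 mm above its foot; z is its axis, up. At the start it is the top of the stack, inside the green cup, and shows 40 mm above that cup's rim.
- coaster_blue: Blue round coaster, fixed to the table, 100 mm across, 6 mm thick. Origin at the centre of its underside (at table height); z is up.
- coaster_yellow: Yellow round coaster, fixed to the table, 100 mm across, 6 mm thick. Origin at the centre of its underside (at table height); z is up.
- coaster_green: Green round coaster, fixed to the table, 100 mm across, 6 mm thick. Origin at the centre of its underside (at table height); z is up. At the start one of the large cups stands on it.
- spare_mouth (a point): The spare cups: two nested white cups, shaped like the loose one, in a black foot 86 mm across, fixed to the table. The point is the mouth centre of the upper one, at its rim, 126 mm above the table; z up. The mouth is 47 mm across inside, 37 mm at its inner floor 42 mm below the rim. A cup fully home has its foot 42 mm below and its rim 36 mm above the point, with 2 mm side play.
- glass_mid (a point): Clear drinking glass, loose, 64 mm across and 95 mm high, standing among the things; to be left standing. The point is on its axis, half-way up (47 mm above its foot).
- jam_mid (a point): Amber jam jar with a red lid, loose, 60 mm across and 75 mm high, standing among the things; to be left standing. The point is on its axis, half-way up (37 mm above its foot).
There are look-alikes about, which are no part of the job. There is more than one size of the part that bears cup_green_mid; the job needs the smaller.

How it is judged:
At the end, for the whole second after the job is handed in: The blue, yellow and green cups each stand upright (within 0.08 rad) on the coaster of their own colour, axis within 15 mm of its centre and foot on it (height within 4 mm); the white cup sits upright in the top spare cup, fully home (height within 4 mm, axis within 5 mm); all released and at rest (horizontal distance between cup_blue_mid and coaster_blue below 0.015 m and z of cup_blue_mid in the frame of coaster_blue between 0.047 and 0.055 m and angle between each of cup_blue_mid, cup_yellow_mid, cup_green_mid, cup_white_mid's own z axis and vertical below 0.08 rad and linear speed of each of cup_blue, cup_yellow, cup_green, cup_white below 0.02 m/s and angular speed of each of cup_blue, cup_yellow, cup_green, cup_white below 0.2 rad/s and horizontal distance between cup_yellow_mid and coaster_yellow below 0.015 m and z of cup_yellow_mid in the frame of coaster_yellow between 0.047 and 0.055 m and horizontal distance between cup_green_mid and coaster_green below 0.015 m and z of cup_green_mid in the frame of coaster_green between 0.044 and 0.052 m and horizontal distance between cup_white_mid and spare_mouth below 0.005 m and z of cup_white_mid in the frame of spare_mouth between -0.007 and 0.001 m); the robot touches nothing.
It fails at once if the drinking glass is knocked over (tilted more than 0.5 rad) (angle between glass_mid's own z axis and vertical above 0.5 rad).
It fails at once if the jam jar is knocked over (tilted more than 0.5 rad) (angle between jam_mid's own z axis and vertical above 0.5 rad).
It also fails if it takes over 128 s, if anything falls off the work surface, if the arm or the gripper's body presses on something with over 40 N, if the wrist force passes 120 N, or if a joint passes its speed limit or range.

## Robot

A 7-joint arm with a two-finger parallel gripper is mounted at the origin on the work surface. World frame = base frame: x ahead of the robot, y to its left, z up, the work surface at z = 0. Lengths are in m, angles in rad, forces in N, time in s.
With the tool pointing down it reaches from about 0.4 to 0.85 m from the base axis. Payload 10.4 kg.
Tool frame: the origin (TCP) lies at the very end of the fingers, on their centre line; the grasp point (between the pads) lies 19 mm behind it (manip.tcp_to_grasp is the z of the grasp point in the tool frame, in m); z points along the fingers, x is the direction in which the jaws open and shut, and the axes are right-handed (so a half turn about z gives the same grasp; the last joint's range is limited). The gripper opens to 85 mm and grips with 20 to 120 N. Pads are 22 mm wide; open, the fingers measure 114 mm over their backs; the gripper's body (76 mm by 85 mm) begins 54 mm behind the grasp point. The pads swing forward as they close: fully open they stand 13 mm farther back than shut.
Start: joints at [-1.165, 0.332, -0.065, 1.46, 0.022, 1.35, -0.088], TCP at [0.26, 0.568, 0.231] pointing down, gripper open.
Joint ranges: [-2.6, 2.6], [-0.5, 2.12], [-1.47, 1.34], [0.16, 2.42], [-1.27, 4.41], [0.06, 2.06], [-2.6, 2.6]. Speed limits (rad/s): [2.22, 2.22, 2.79, 2.79, 3.14, 3.14, 3.14].

## Interface

Orientations are given as a unit quaternion [x, y, z, w].
In Python, from workcell import manip gives the robot as it stands.
- The arm moves only by the tool servo_tool, never from a script. Its argument "moves" is a list of rows, each an object with "travel": the shift along the tool's x, y, z in mm, a list of three; "dr": the turn, a rotation vector about the tool's x, y, z in degrees, a list of three. A call has 1 to 12 rows; each row shifts and turns the commanded pose from where the row before left it, along the tool's axes as they then stand; what a row does not reach is not made up. A row lasts 1/8 s, in which the tool goes at most 62.5 mm and 10.7 degrees, less where a joint would pass 70% of its speed; a pose out of reach is approached as far as the arm can. A call is refused whole if a number of a shift passes 62.5 or a number of a turn 10.7, either way. A call with a gripper value outside its range is refused whole. "claw" is the closure, from 0 (fully open) to 1 (shut), set as the call begins (left out, the last holds). The fingers move at their own pace and stop on an object; "squeeze" is the grip in N (left out, the last holds). Time passes only in rows, so rows that do not move let the fingers close. It gives the time, the measured TCP pose, the force and the opening at its end, in the units of the state.
- manip.get_obs(): the state, without advancing time (a new reading comes with each control period).
- manip.camera(name): name is "scene" or "top" or "wrist"; returns the picture (420x560x3 uint8, blue, green, red); there is no depth.
- manip.calibration(name): a dict with "intrinsics" (3x3 intrinsics, pixels), "distortion" ([k1, k2, p1, p2, k3] as OpenCV has them; the pictures are not rectified), "view" (4x4, takes a point from world to camera coordinates). Camera axes: x right, y down, z forward; pixel columns grow to the right and rows downward; lengths in m; the calibration is good to about 2 mm. A picture is of the moment at which its call begins: read the wrist's pose just before it. calibration takes no time and is no camera call; for the wrist camera it gives the pose at the moment of the call.
- manip.hand_in(): hands the job in, once; it reports no verdict.
The state is a dict: "clock": time; "joint_pos": joint angles; "joint_velocities": joint speeds; "tau": joint torques, N m; "position": TCP position; "ee_rot": TCP orientation; "ft_force": force on the tool from outside, world axes, zero at the start; "torque": the same for the moment, N m; "grip_width": opening from 0.0 (shut) to 1.0 (fully open).
Only numpy, scipy, OpenCV 4.12 (cv2) and the standard library are available. Lean on these libraries where they do the work, as an engineer would, in place of code of your own. Each camera call takes 0.05 s, during which the arm holds its last target. There are 200 camera calls.

## Working session

There is one attempt and no reset: what is moved stays moved. The work goes in short steps, Python scripts to look and compute and a tool call to move; the robot and the scene stay as the last step left them, time stands still between calls to the robot, and variables do not carry over. Pictures are saved under pics/ and viewed, on a budget of 14 in all, crops included, one or two more only if the job needs it, and the job is handed in when it is done.

Besides the shell and the picture viewer there is one more tool, called as name(argument=value, ...) on one line, values as JSON. servo_tool: Moves the arm, as the interface text tells. Its arguments: {"type":"object","properties":{"moves":{"type":"array","items":{"type":"object","properties":{"travel":{"type":"array","items":{"type":"number"}},"dr":{"type":"array","items":{"type":"number"}}}}},"claw":{"type":"number"},"squeeze":{"type":"number"}},"required":["moves"]}

```bash
mkdir -p pics; ls
cat > h.py <<'E'
import numpy as np, cv2
from workcell import manip
def snap(n,f):
    c=manip.calibration(n); im=manip.camera(n); cv2.imwrite('pics/'+f,im); return im,c
def ray(c,u,v):
    K=np.array(c['intrinsics'],float);D=np.array(c['distortion'],float);V=np.array(c['view'],float)
    p=cv2.undistortPoints(np.array([[[u,v]]],float),K,D)[0,0]
    R=V[:3,:3];o=-R.T@V[:3,3];d=R.T@np.array([p[0],p[1],1.]);return o,d/np.linalg.norm(d)
def onz(c,u,v,z):
    o,d=ray(c,u,v);return o+d*(z-o[2])/d[2]
def proj(c,P):
    V=np.array(c['view'],float)
    return cv2.projectPoints(np.array(P,float).reshape(-1,1,3),cv2.Rodrigues(V[:3,:3])[0],V[:3,3],np.array(c['intrinsics'],float),np.array(c['distortion'],float))[0][:,0]
E
python3 - <<'E'
from h import *
o=manip.get_obs();print({k:np.round(v,3) for k,v in o.items()}, manip.tcp_to_grasp)
a,c=snap('scene','s0.png');b,c2=snap('top','t0.png')
for k in (c,c2): print(np.round(k['view'],3).tolist(), np.round(k['intrinsics'],1).tolist())
E
```

```text
pics
{'clock': np.float64(0.0), 'joint_pos': array([-1.165,  0.333, -0.065,  1.461,  0.022,  1.35 , -0.089]), 'joint_velocities': array([ 0.002, -0.   , -0.002, -0.003, -0.   ,  0.001, -0.002]), 'tau': array([ 1.0000e-03, -6.2544e+01,  5.0000e-02, -3.9161e+01,  1.6000e-02,
        1.0000e-02,  0.0000e+00]), 'position': array([0.26 , 0.568, 0.231]), 'ee_rot': array([ 0.841,  0.54 , -0.001,  0.   ]), 'ft_force': array([0.6  , 0.381, 1.417]), 'torque': array([ 0.021,  0.026, -0.003]), 'grip_width': np.float64(0.999)} -0.0187
[[-0.88, 0.475, -0.013, 0.508], [0.379, 0.685, -0.622, -0.165], [-0.286, -0.552, -0.783, 1.225], [0.0, 0.0, 0.0, 1.0]] [[423.9, 0.0, 283.6], [0.0, 423.9, 207.3], [0.0, 0.0, 1.0]]
[[0.025, -0.999, 0.021, -0.009], [-0.983, -0.028, -0.182, 0.554], [0.182, -0.016, -0.983, 1.103], [0.0, 0.0, 0.0, 1.0]] [[423.0, 0.0, 274.1], [0.0, 423.0, 211.9], [0.0, 0.0, 1.0]]
```

View pics/s0.png

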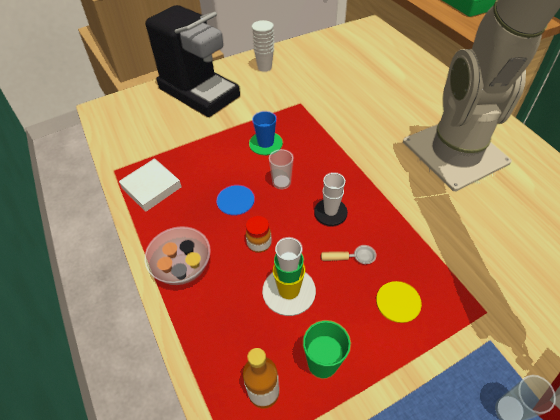

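View pics/t0.png

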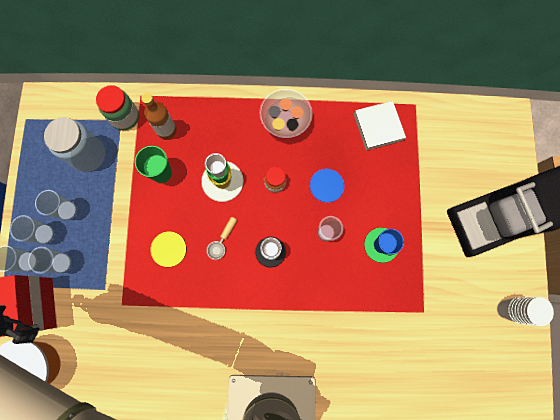

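Yellow is at the bottom of the stack, and blue stands on the green coaster. In the top view the stack is at about (216,165), spares (270,249), blue cup (389,242), blue coaster (327,185), yellow coaster (168,249), glass (331,229) and jam jar (276,180). The larger green decoy at (153,163) stays where it is. Next I'll measure these.

Run:
```python
from h import *
T=cv2.imread('pics/t0.png');S=cv2.imread('pics/s0.png')
ct=manip.calibration('top');cs=manip.calibration('scene')
def blob(im,lo,hi,roi):
    h=cv2.cvtColor(im,cv2.COLOR_BGR2HSV);m=cv2.inRange(h,np.array(lo),np.array(hi));k=np.zeros_like(m);x0,y0,x1,y1=roi;k[y0:y1,x0:x1]=m[y0:y1,x0:x1]
    cc=max(cv2.findContours(k,cv2.RETR_EXTERNAL,cv2.CHAIN_APPROX_NONE)[0],key=cv2.contourArea);return cc
def circ(c,cc,z):  # fit circle in world plane via hull
    P=np.array([onz(c,u,v,z)[:2] for u,v in cv2.convexHull(cc)[:,0]+0.0])
    P=P.astype(np.float32);(x,y),r=cv2.minEnclosingCircle(P);e=cv2.fitEllipse(P) if len(P)>5 else None
    return np.round([x,y,r,*(e[0]+e[1] if e else [])],4)
B=([100,120,60],[130,255,255]);Y=([22,120,100],[35,255,255]);G=([45,90,50],[85,255,255]);W=([0,0,130],[180,70,255]);R=([0,0,0],[180,255,255])
for n,im,c,l in (('top',T,ct,[('blueC',B,(300,160,350,210),.006),('yelC',Y,(145,225,195,275),.006),('greenC',G,(355,220,410,270),.006),('blueCup',B,(365,220,410,270),.096),('stackW',W,(203,150,230,178),.178),('spareW',W,(255,235,285,262),.126)]),
 ('scene',S,cs,[('blueC',B,(210,178,260,220),.006),('yelC',Y,(370,275,425,325),.006),('greenC',G,(240,125,290,160),.006),('blueCup',B,(245,105,285,150),.096),('stackW',W,(270,232,305,262),.178),('spareW',W,(318,168,350,192),.126)])):
  for nm,(lo,hi),roi,z in l:
    cc=blob(im,lo,hi,roi);print(n,nm,cv2.boundingRect(cc),circ(c,cc,z))
print('glass',onz(ct,331,226,.095),onz(ct,276,178,.075))
crops=[T[140:280,130:420],S[100:330,220:440]]
crops=[cv2.resize(k,(790,int(790*k.shape[0]/k.shape[1])),interpolation=cv2.INTER_CUBIC) for k in crops]
cv2.imwrite('pics/ct.png',crops[0])
```

```text
top blueC (310, 169, 34, 33) [ 0.645  -0.1441  0.0495  0.6448 -0.1443  0.0975  0.0985]
top yelC (151, 232, 35, 35) [0.4485 0.2986 0.0501 0.449  0.2984 0.0984 0.0998]
top greenC (365, 228, 32, 35) [ 0.4765 -0.3007  0.0496  0.4763 -0.3004  0.097   0.0986]
top blueCup (374, 229, 30, 25) [ 0.475  -0.2941  0.0399  0.4741 -0.296   0.065   0.0797]
top stackW (205, 153, 21, 21) [0.6488 0.1569 0.0265 0.6489 0.1563 0.0506 0.0524]
top spareW (260, 237, 22, 23) [0.4475 0.0134 0.028  0.4476 0.0138 0.0526 0.0556]
scene blueC (217, 186, 37, 29) [ 0.6454 -0.1416  0.0499  0.6457 -0.1415  0.0971  0.099 ]
scene yelC (377, 281, 45, 42) [0.45   0.3002 0.0502 0.45   0.3002 0.0992 0.0999]
scene greenC (249, 133, 34, 22) [ 0.477  -0.297   0.0498  0.4774 -0.2972  0.0972  0.0998]
scene blueCup (253, 112, 23, 36) [ 0.4982 -0.2607  0.0729  0.4917 -0.2659  0.065   0.1585]
scene stackW (275, 238, 27, 24) [0.6478 0.1614 0.0295 0.6502 0.161  0.051  0.0589]
scene spareW (323, 173, 22, 19) [0.4499 0.0215 0.0311 0.4517 0.0207 0.0504 0.0651]
glass [ 0.51210236 -0.14362324  0.095     ] [0.64264189 0.00293564 0.075     ]
```

View pics/ct.png

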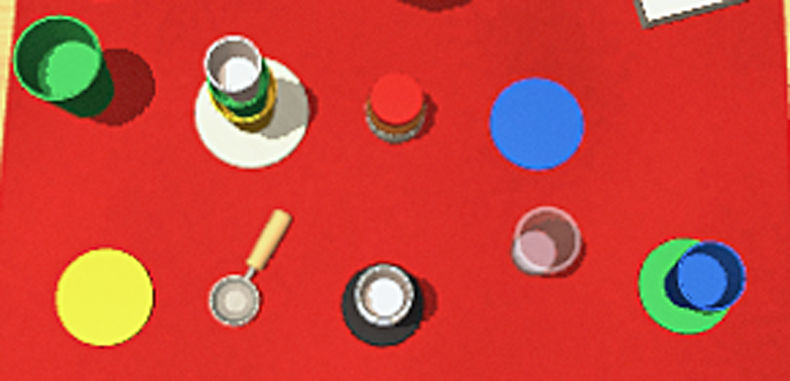

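servo_tool(moves=[{"dr":[0,0,9.35]},{"dr":[0,0,9.35]},{"dr":[0,0,9.35]},{"dr":[0,0,9.35]},{"dr":[0,0,9.35]},{"dr":[0,0,9.35]},{"dr":[0,0,9.3]}], claw=0, squeeze=35)

```text
$.moves[0]: bad value
```

servo_tool(moves=[{"travel":[38,41,-7]},{"travel":[38,41,-7]},{"travel":[38,41,-7]},{"travel":[38,41,-7]},{"travel":[38,41,-7]},{"travel":[38,41,-7]},{"travel":[38,41,-7]},{"travel":[38,41,-7]},{"travel":[38,41,-7]},{"travel":[38,41,-7]},{"travel":[0,0,0]},{"travel":[0,0,0]}])

```text
$.moves[0]: bad value
```

Run:
```python
from h import *
o=manip.get_obs();print(np.round(o['clock'],2),np.round(o['position'],4),np.round(o['ee_rot'],4),np.round(o['joint_pos'],2))
a,c=snap('wrist','w1.png');print(np.round(c['view'],3).tolist(),np.round(c['intrinsics'],1).tolist())
```

```text
0.1 [0.2598 0.5681 0.2306] [ 8.414e-01  5.405e-01 -5.000e-04  4.000e-04] [-1.16  0.33 -0.06  1.46  0.02  1.35 -0.09]
[[0.416, 0.91, -0.001, -0.624], [0.876, -0.4, 0.271, -0.036], [0.246, -0.113, -0.963, 0.379], [0.0, 0.0, 0.0, 1.0]] [[295.9, 0.0, 281.5], [0.0, 295.9, 206.1], [0.0, 0.0, 1.0]]
```

View pics/w1.png

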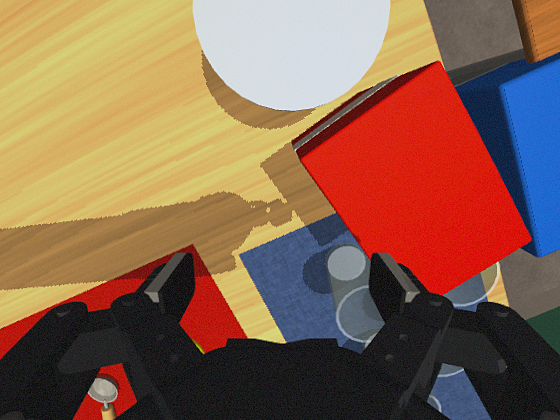

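The picture is from the start pose, since the moves were refused because each row needs both fields. It shows the fingers at about (165,290) and (390,290). I'll resend the moves.

servo_tool(moves=[{"travel":[0,0,0],"dr":[0,0,9.35]},{"travel":[0,0,0],"dr":[0,0,9.35]},{"travel":[0,0,0],"dr":[0,0,9.35]},{"travel":[0,0,0],"dr":[0,0,9.35]},{"travel":[0,0,0],"dr":[0,0,9.35]},{"travel":[0,0,0],"dr":[0,0,9.35]},{"travel":[0,0,0],"dr":[0,0,9.3]}], claw=0, squeeze=35)

```text
clock: 1.02
position: [0.2598, 0.5683, 0.231]
ee_rot: [1.0, -0.002, -0.0, 0.0]
ft_force: [0.3, -0.4, -0.3]
grip_width: 0.999
```

servo_tool(moves=[{"travel":[38,36,-7],"dr":[0,0,0]},{"travel":[38,36,-7],"dr":[0,0,0]},{"travel":[38,36,-7],"dr":[0,0,0]},{"travel":[38,36,-7],"dr":[0,0,0]},{"travel":[38,36,-7],"dr":[0,0,0]},{"travel":[38,36,-7],"dr":[0,0,0]},{"travel":[38,36,-7],"dr":[0,0,0]},{"travel":[38,36,-7],"dr":[0,0,0]},{"travel":[38,36,-7],"dr":[0,0,0]},{"travel":[38,36,-7],"dr":[0,0,0]},{"travel":[0,0,0],"dr":[0,0,0]},{"travel":[0,0,0],"dr":[0,0,0]}])

```text
clock: 2.52
position: [0.6398, 0.209, 0.3007]
ee_rot: [1.0, 0.0, -0.0, -0.0]
ft_force: [-0.5, 0.8, 0.7]
grip_width: 1.001
```

Run:
```python
from h import *
o=manip.get_obs();print(np.round(o['clock'],2),np.round(o['position'],4),np.round(o['ee_rot'],4),np.round(o['joint_pos'],2))
a,c=snap('wrist','w2.png');print(np.round(c['view'],3).tolist())
print(proj(c,[[.649,.157,.178],[.649,.157,.138],[.675,.157,.178],[.623,.157,.178]]))
```

```text
2.52 [0.6398 0.209  0.3007] [ 1.e+00  3.e-04 -5.e-04 -1.e-04] [-0.63  0.43  0.37  1.22 -0.15  1.52 -0.29]
[[1.0, 0.001, -0.0, -0.64], [0.001, -0.963, 0.27, 0.146], [-0.0, -0.27, -0.963, 0.503], [0.0, 0.0, 0.0, 1.0]]
[[290.96188786 250.28403629]
 [289.87453297 235.3307671 ]
 [317.56956301 250.28293948]
 [264.334658   250.253131  ]]
```

View pics/w2.png

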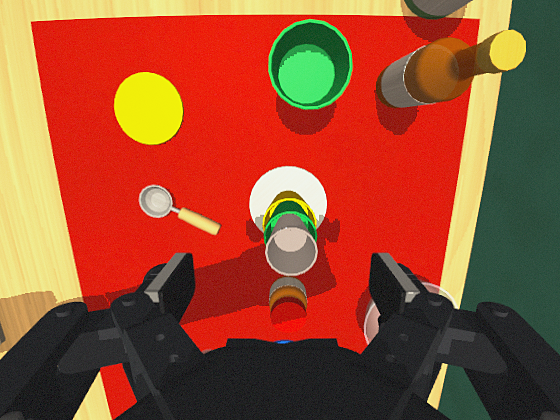

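The prediction for the stack rim, (291,250), matches the rim seen at about (292,249), so the estimate is good. I'll move down onto the white cup.

servo_tool(moves=[{"travel":[5,26,0],"dr":[0,0,0]},{"travel":[5,26,0],"dr":[0,0,0]},{"travel":[0,0,0],"dr":[0,0,0]},{"travel":[0,0,31],"dr":[0,0,0]},{"travel":[0,0,31],"dr":[0,0,0]},{"travel":[0,0,31],"dr":[0,0,0]},{"travel":[0,0,31],"dr":[0,0,0]},{"travel":[0,0,31],"dr":[0,0,0]},{"travel":[0,0,0],"dr":[0,0,0]}])

```text
clock: 3.7
position: [0.6479, 0.1586, 0.1439]
ee_rot: [1.0, 0.002, -0.002, 0.0]
ft_force: [0.3, 1.0, 1.0]
grip_width: 1.002
```

servo_tool(moves=[{"travel":[0,0,0],"dr":[0,0,0]},{"travel":[0,0,0],"dr":[0,0,0]},{"travel":[0,0,0],"dr":[0,0,0]},{"travel":[0,0,0],"dr":[0,0,0]},{"travel":[0,0,0],"dr":[0,0,0]},{"travel":[0,0,0],"dr":[0,0,0]},{"travel":[0,0,0],"dr":[0,0,0]},{"travel":[0,0,0],"dr":[0,0,0]}], claw=1, squeeze=35)

```text
clock: 4.7
position: [0.6511, 0.1571, 0.1485]
ee_rot: [1.0, 0.0, 0.002, -0.001]
ft_force: [-1.4, 0.8, 6.0]
grip_width: 0.587
```

servo_tool(moves=[{"travel":[0,0,-5],"dr":[0,0,0]},{"travel":[0,0,-10],"dr":[0,0,0]},{"travel":[0,0,-15],"dr":[0,0,0]},{"travel":[0,0,-25],"dr":[0,0,0]},{"travel":[0,0,-25],"dr":[0,0,0]},{"travel":[0,0,-20],"dr":[0,0,0]},{"travel":[0,0,0],"dr":[0,0,0]},{"travel":[0,0,0],"dr":[0,0,0]}])

```text
clock: 5.7
position: [0.6498, 0.1566, 0.2457]
ee_rot: [1.0, 0.0, -0.0, 0.0]
ft_force: [-0.9, -0.5, -1.0]
grip_width: 0.588
```

Run:
```python
from h import *
o=manip.get_obs();print(np.round(o['clock'],2),np.round(o['position'],4),np.round(o['ee_rot'],4),np.round(o['ft_force'],1))
a,c=snap('wrist','w3.png');b,c2=snap('scene','s3.png')
x=np.hstack([cv2.resize(a,(400,300)),cv2.resize(b[130:340,180:460],(400,300))]);cv2.imwrite('pics/v3.png',x)
```

```text
5.7 [0.6498 0.1566 0.2457] [ 1.e+00  3.e-04 -4.e-04  0.e+00] [-0.9 -0.5 -1. ]
```

View pics/v3.png

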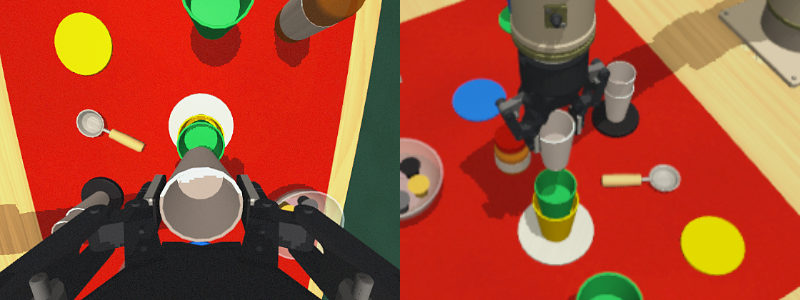

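White is held upright and green stayed in place: green rim at about (203,137) in the left half. I'll move past the spares so the wrist camera can see their mouth.

servo_tool(moves=[{"travel":[-33,36,0],"dr":[0,0,0]},{"travel":[-33,36,0],"dr":[0,0,0]},{"travel":[-33,36,0],"dr":[0,0,0]},{"travel":[-33,36,0],"dr":[0,0,0]},{"travel":[-33,36,0],"dr":[0,0,0]},{"travel":[-33,36,0],"dr":[0,0,0]},{"travel":[0,0,0],"dr":[0,0,0]},{"travel":[0,0,0],"dr":[0,0,0]}])

```text
clock: 6.8
position: [0.4523, -0.059, 0.2461]
ee_rot: [1.0, 0.0, 0.0, -0.0]
ft_force: [0.7, -0.1, -1.2]
grip_width: 0.59
```

Run:
```python
from h import *
o=manip.get_obs();print(np.round(o['clock'],2),np.round(o['position'],4),np.round(o['ft_force'],1))
a,c=snap('wrist','w4.png')
print(proj(c,[[.4485,.0135,.126],[.4725,.0135,.126],[.4485,.0375,.126],[.4485,-.0105,.126]]))
h=cv2.cvtColor(a,cv2.COLOR_BGR2HSV)
m=cv2.inRange(h,(0,0,60),(180,80,255))
u,v=proj(c,[[.4485,.0135,.126]])[0]
cv2.imwrite('pics/v4.png',cv2.resize(a[int(v)-70:int(v)+70,int(u)-90:int(u)+90],(720,560),interpolation=cv2.INTER_CUBIC));print(u-90,v-70)
```

```text
6.8 [ 0.4523 -0.059   0.2461] [ 0.7 -0.1 -1.2]
[[277.11830293 117.37916996]
 [305.12494799 117.43484622]
 [277.04672644  87.73853872]
 [277.19054731 145.76698763]]
187.11830292718656 47.3791699575153
```

View pics/v4.png

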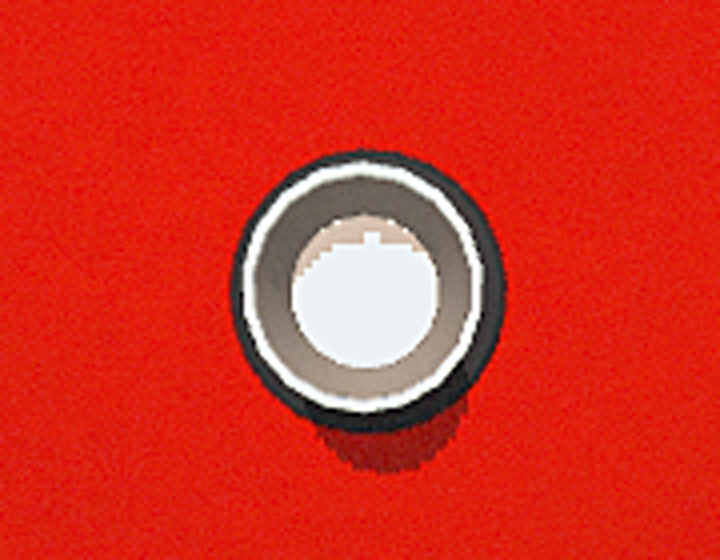

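The spare rim is centred at crop (364,286), which puts the mouth at about (0.449, 0.012). That is within 1.5 mm of my prediction. I'll insert the cup.

servo_tool(moves=[{"travel":[-1,-23.7,0],"dr":[0,0,0]},{"travel":[-1,-23.7,0],"dr":[0,0,0]},{"travel":[-1,-23.7,0],"dr":[0,0,0]},{"travel":[0,0,0],"dr":[0,0,0]},{"travel":[0,0,20],"dr":[0,0,0]},{"travel":[0,0,20],"dr":[0,0,0]},{"travel":[0,0,20],"dr":[0,0,0]},{"travel":[0,0,18],"dr":[0,0,0]},{"travel":[0,0,18],"dr":[0,0,0]},{"travel":[0,0,0],"dr":[0,0,0]},{"travel":[0,0,0],"dr":[0,0,0]}])

```text
clock: 8.22
position: [0.4496, 0.0116, 0.1508]
ee_rot: [1.0, 0.0, 0.0, 0.0]
ft_force: [-0.5, -0.2, -0.6]
grip_width: 0.59
```

servo_tool(moves=[{"travel":[0,0,5],"dr":[0,0,0]},{"travel":[0,0,5],"dr":[0,0,0]},{"travel":[0,0,4],"dr":[0,0,0]},{"travel":[0,0,3],"dr":[0,0,0]},{"travel":[0,0,0],"dr":[0,0,0]},{"travel":[0,0,0],"dr":[0,0,0]}])

```text
clock: 8.98
position: [0.4491, 0.0117, 0.1332]
ee_rot: [1.0, 0.0, -0.0, -0.0]
ft_force: [0.1, 1.7, -1.7]
grip_width: 0.59
```

servo_tool(moves=[{"travel":[0,0,2],"dr":[0,0,0]},{"travel":[0,0,0],"dr":[0,0,0]},{"travel":[0,0,0],"dr":[0,0,0]}])

```text
clock: 9.35
position: [0.4495, 0.0122, 0.1326]
ee_rot: [1.0, 0.0, 0.0, -0.001]
ft_force: [-5.5, 2.1, 14.3]
grip_width: 0.587
```

servo_tool(moves=[{"travel":[0,0,0],"dr":[0,0,0]},{"travel":[0,0,0],"dr":[0,0,0]},{"travel":[0,0,0],"dr":[0,0,0]},{"travel":[0,0,0],"dr":[0,0,0]},{"travel":[0,0,0],"dr":[0,0,0]},{"travel":[0,0,0],"dr":[0,0,0]}], claw=0)

```text
clock: 10.1
position: [0.4491, 0.0116, 0.1313]
ee_rot: [1.0, 0.0, -0.0, -0.0]
ft_force: [0.1, 0.3, -0.4]
grip_width: 0.999
```

servo_tool(moves=[{"travel":[0,0,-10],"dr":[0,0,0]},{"travel":[0,0,-30],"dr":[0,0,0]},{"travel":[0,0,-40],"dr":[0,0,0]},{"travel":[0,0,-40],"dr":[0,0,0]},{"travel":[3,35,0],"dr":[0,0,0]},{"travel":[4,60,0],"dr":[0,0,0]},{"travel":[4,60,0],"dr":[0,0,0]},{"travel":[4,60,0],"dr":[0,0,0]},{"travel":[4,30,0],"dr":[0,0,0]},{"travel":[0,0,0],"dr":[0,0,0]},{"travel":[0,0,0],"dr":[0,0,0]}])

```text
clock: 11.48
position: [0.4685, -0.2324, 0.2515]
ee_rot: [1.0, 0.001, -0.0, -0.0]
ft_force: [0.1, 1.0, -0.1]
grip_width: 0.997
```

Run:
```python
from h import *
o=manip.get_obs();print(np.round(o['clock'],2),np.round(o['position'],4),np.round(o['ft_force'],1))
a,c=snap('wrist','w5.png');s,cs=snap('scene','s5.png')
print(proj(c,[[.475,-.298,.096],[.477,-.299,.006],[.645,-.143,.006]]))
print(proj(cs,[[.449,.012,.162],[.475,.012,.162],[.423,.012,.162],[.449,.038,.162],[.449,-.014,.162]]))
cv2.imwrite('pics/v5.png',np.hstack([a[:, :480],cv2.resize(s[150:240,290:380],(320,420),interpolation=cv2.INTER_CUBIC)]))
```

```text
11.48 [ 0.4685 -0.2324  0.2515] [ 0.1  1.  -0.1]
[[287.31337934 249.34109341]
 [287.50175839 223.41182818]
 [420.99012    106.59210394]]
[[334.60620081 168.9798507 ]
 [324.91236867 173.01619113]
 [344.12941721 165.01684916]
 [340.87338539 176.33924912]
 [328.51702585 161.84025026]]
```

View pics/v5.png

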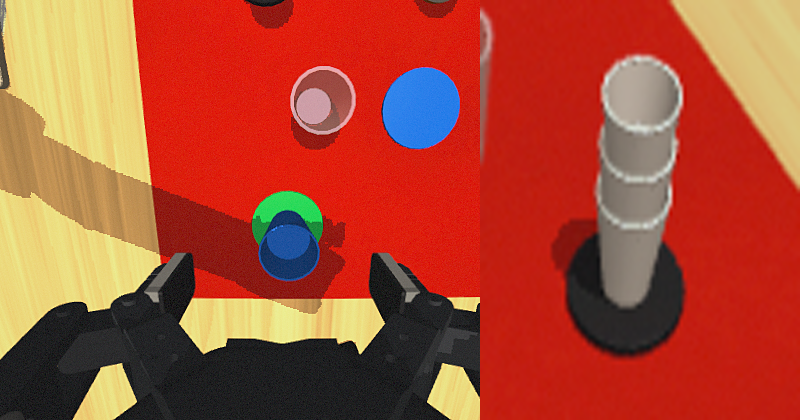

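White is home: its rim in the scene is at (336,170) against an expected (334.6,169). The blue rim is at about (289,251.5), which gives (0.477,-0.300). The blue coaster is at (421,107), as predicted. I'll grasp blue.

servo_tool(moves=[{"travel":[4.3,34,0],"dr":[0,0,0]},{"travel":[4.3,34,0],"dr":[0,0,0]},{"travel":[0,0,0],"dr":[0,0,0]},{"travel":[0,0,40],"dr":[0,0,0]},{"travel":[0,0,40],"dr":[0,0,0]},{"travel":[0,0,40],"dr":[0,0,0]},{"travel":[0,0,40],"dr":[0,0,0]},{"travel":[0,0,29],"dr":[0,0,0]},{"travel":[0,0,0],"dr":[0,0,0]},{"travel":[0,0,0],"dr":[0,0,0]}])

```text
clock: 12.82
position: [0.4778, -0.3009, 0.0636]
ee_rot: [1.0, 0.001, 0.001, 0.0]
ft_force: [0.0, 0.6, 1.3]
grip_width: 1.001
```

servo_tool(moves=[{"travel":[0,0,0],"dr":[0,0,0]},{"travel":[0,0,0],"dr":[0,0,0]},{"travel":[0,0,0],"dr":[0,0,0]},{"travel":[0,0,0],"dr":[0,0,0]},{"travel":[0,0,0],"dr":[0,0,0]},{"travel":[0,0,0],"dr":[0,0,0]},{"travel":[0,0,0],"dr":[0,0,0]}], claw=1)

```text
clock: 13.7
position: [0.4778, -0.3019, 0.0643]
ee_rot: [1.0, 0.0, 0.001, 0.0]
ft_force: [-2.4, 0.2, 11.5]
grip_width: 0.77
```

servo_tool(moves=[{"travel":[0,0,-10],"dr":[0,0,0]},{"travel":[0,0,-30],"dr":[0,0,0]},{"travel":[0,0,-40],"dr":[0,0,0]},{"travel":[0,0,-40],"dr":[0,0,0]},{"travel":[0,0,0],"dr":[0,0,0]},{"travel":[0,0,0],"dr":[0,0,0]}])

```text
clock: 14.45
position: [0.4767, -0.301, 0.182]
ee_rot: [1.0, 0.0, -0.0, -0.0]
ft_force: [-0.1, -0.1, -2.0]
grip_width: 0.771
```

servo_tool(moves=[{"travel":[42,-39.5,0],"dr":[0,0,0]},{"travel":[42,-39.5,0],"dr":[0,0,0]},{"travel":[42,-39.5,0],"dr":[0,0,0]},{"travel":[42,-39.5,0],"dr":[0,0,0]},{"travel":[0,0,0],"dr":[0,0,0]},{"travel":[0,0,40],"dr":[0,0,0]},{"travel":[0,0,40],"dr":[0,0,0]},{"travel":[0,0,25],"dr":[0,0,0]},{"travel":[0,0,7],"dr":[0,0,0]},{"travel":[0,0,5],"dr":[0,0,0]},{"travel":[0,0,0],"dr":[0,0,0]},{"travel":[0,0,0],"dr":[0,0,0]}])

```text
clock: 15.95
position: [0.6453, -0.1434, 0.0662]
ee_rot: [1.0, 0.0, 0.001, 0.0]
ft_force: [0.1, 0.4, -1.5]
grip_width: 0.773
```

servo_tool(moves=[{"travel":[0,0,0],"dr":[0,0,0]},{"travel":[0,0,0],"dr":[0,0,0]},{"travel":[0,0,0],"dr":[0,0,0]},{"travel":[0,0,0],"dr":[0,0,0]},{"travel":[0,0,0],"dr":[0,0,0]},{"travel":[0,0,0],"dr":[0,0,0]}], claw=0)

```text
clock: 16.7
position: [0.6449, -0.1432, 0.0653]
ee_rot: [1.0, 0.0, 0.0, -0.0]
ft_force: [-0.0, -0.2, -0.6]
grip_width: 1.001
```

servo_tool(moves=[{"travel":[0,0,-20],"dr":[0,0,0]},{"travel":[0,0,-50],"dr":[0,0,0]},{"travel":[0,0,-60],"dr":[0,0,0]},{"travel":[0,0,-60],"dr":[0,0,0]},{"travel":[0,-60,0],"dr":[0,0,0]},{"travel":[0,-60,0],"dr":[0,0,0]},{"travel":[0,-60,0],"dr":[0,0,0]},{"travel":[0,-60,0],"dr":[0,0,0]},{"travel":[1,-58,0],"dr":[0,0,0]},{"travel":[0,0,0],"dr":[0,0,0]},{"travel":[0,0,0],"dr":[0,0,0]}])

```text
clock: 18.08
position: [0.6459, 0.1539, 0.2565]
ee_rot: [1.0, 0.0, 0.001, 0.0]
ft_force: [0.2, -0.8, 0.8]
grip_width: 1.0
```

Run:
```python
from h import *
o=manip.get_obs();print(np.round(o['clock'],2),np.round(o['position'],4),np.round(o['ft_force'],1))
a,c=snap('wrist','w6.png');s,cs=snap('top','t6.png')
print(proj(c,[[.6495,.157,.138],[.6795,.157,.138],[.6495,.157,.096]]))
print(proj(cs,[[.645,-.143,.096],[.645,-.143,.006]]))
cv2.imwrite('pics/v6.png',np.hstack([a[100:350,150:400],cv2.resize(s[140:290,300:450],(250,250),interpolation=cv2.INTER_CUBIC)]))
```

```text
18.08 [0.6459 0.1539 0.2565] [ 0.2 -0.8  0.8]
[[285.2839494  196.3686504 ]
 [318.18168331 196.37077324]
 [284.72904557 186.78201081]]
[[330.79416267 176.74299593]
 [326.05461717 184.96148714]]
```

View pics/v6.png

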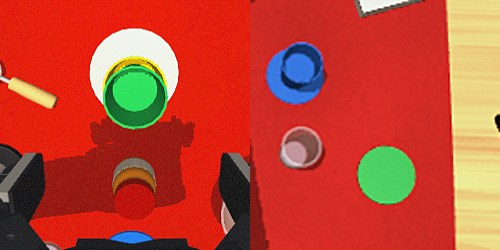

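Blue stands on its coaster, with its rim at top-view (331,178) against an expected (331,177). The green rim is at wrist (285,198), as predicted to 1.5 mm. I'll grasp green.

servo_tool(moves=[{"travel":[3.6,-1.7,0],"dr":[0,0,0]},{"travel":[0,0,35],"dr":[0,0,0]},{"travel":[0,0,40],"dr":[0,0,0]},{"travel":[0,0,40],"dr":[0,0,0]},{"travel":[0,0,33],"dr":[0,0,0]},{"travel":[0,0,0],"dr":[0,0,0]},{"travel":[0,0,0],"dr":[0,0,0]}])

```text
clock: 19.05
position: [0.6503, 0.1561, 0.109]
ee_rot: [1.0, -0.0, 0.001, -0.0]
ft_force: [0.2, 0.3, 0.6]
grip_width: 0.998
```

servo_tool(moves=[{"travel":[0,0,0],"dr":[0,0,0]},{"travel":[0,0,0],"dr":[0,0,0]},{"travel":[0,0,0],"dr":[0,0,0]},{"travel":[0,0,0],"dr":[0,0,0]},{"travel":[0,0,0],"dr":[0,0,0]},{"travel":[0,0,0],"dr":[0,0,0]},{"travel":[0,0,0],"dr":[0,0,0]}], claw=1)

```text
clock: 19.92
position: [0.6502, 0.1567, 0.1091]
ee_rot: [1.0, 0.0, 0.001, -0.001]
ft_force: [-1.4, -0.9, 6.9]
grip_width: 0.664
```

servo_tool(moves=[{"travel":[0,0,-5],"dr":[0,0,0]},{"travel":[0,0,-10],"dr":[0,0,0]},{"travel":[0,0,-15],"dr":[0,0,0]},{"travel":[0,0,-30],"dr":[0,0,0]},{"travel":[0,0,-40],"dr":[0,0,0]},{"travel":[0,0,-40],"dr":[0,0,0]},{"travel":[0,0,0],"dr":[0,0,0]},{"travel":[0,0,0],"dr":[0,0,0]}])

```text
clock: 20.92
position: [0.649, 0.1564, 0.2472]
ee_rot: [1.0, 0.0, -0.0, -0.0]
ft_force: [0.6, -0.3, -1.2]
grip_width: 0.666
```

Run:
```python
from h import *
o=manip.get_obs();print(np.round(o['clock'],2),np.round(o['position'],4),np.round(o['ft_force'],1))
a,c=snap('wrist','w7.png');s,cs=snap('scene','s7.png')
cv2.imwrite('pics/v7.png',np.hstack([cv2.resize(a,(400,300)),cv2.resize(s[130:340,180:460],(400,300))]))
```

```text
20.92 [0.649  0.1564 0.2472] [ 0.6 -0.3 -1.2]
```

View pics/v7.png

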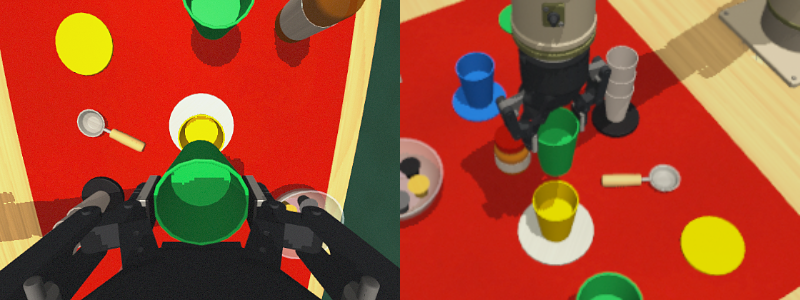

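Green is held upright, and yellow alone is left on the disc at about (201,132) in the left half. I'll carry green to its coaster.

servo_tool(moves=[{"travel":[-19.1,50.6,0],"dr":[0,0,0]},{"travel":[-19.1,50.6,0],"dr":[0,0,0]},{"travel":[-19.1,50.6,0],"dr":[0,0,0]},{"travel":[-19.1,50.6,0],"dr":[0,0,0]},{"travel":[-19.1,50.6,0],"dr":[0,0,0]},{"travel":[-19.1,50.6,0],"dr":[0,0,0]},{"travel":[-19.1,50.6,0],"dr":[0,0,0]},{"travel":[-19.1,50.6,0],"dr":[0,0,0]},{"travel":[-19.1,50.6,0],"dr":[0,0,0]},{"travel":[0,0,0],"dr":[0,0,0]},{"travel":[0,0,0],"dr":[0,0,0]}])

```text
clock: 22.4
position: [0.4775, -0.2986, 0.2465]
ee_rot: [1.0, 0.0, -0.001, -0.0]
ft_force: [0.3, 1.1, -0.4]
grip_width: 0.668
```

servo_tool(moves=[{"travel":[0,0,40],"dr":[0,0,0]},{"travel":[0,0,45],"dr":[0,0,0]},{"travel":[0,0,45],"dr":[0,0,0]},{"travel":[0,0,35],"dr":[0,0,0]},{"travel":[0,0,10],"dr":[0,0,0]},{"travel":[0,0,5],"dr":[0,0,0]},{"travel":[0,0,3],"dr":[0,0,0]},{"travel":[0,0,0],"dr":[0,0,0]},{"travel":[0,0,0],"dr":[0,0,0]}])

```text
clock: 23.52
position: [0.478, -0.2992, 0.0649]
ee_rot: [1.0, 0.0, 0.001, 0.0]
ft_force: [0.9, 0.5, -0.2]
grip_width: 0.667
```

servo_tool(moves=[{"travel":[0,0,2],"dr":[0,0,0]},{"travel":[0,0,0],"dr":[0,0,0]},{"travel":[0,0,0],"dr":[0,0,0]}])

```text
clock: 23.9
position: [0.4776, -0.2991, 0.0623]
ee_rot: [1.0, 0.0, -0.0, -0.0]
ft_force: [0.5, 0.0, -1.2]
grip_width: 0.666
```

servo_tool(moves=[{"travel":[0,0,0],"dr":[0,0,0]},{"travel":[0,0,0],"dr":[0,0,0]},{"travel":[0,0,0],"dr":[0,0,0]},{"travel":[0,0,0],"dr":[0,0,0]},{"travel":[0,0,0],"dr":[0,0,0]},{"travel":[0,0,0],"dr":[0,0,0]}], claw=0)

```text
clock: 24.65
position: [0.4777, -0.299, 0.0623]
ee_rot: [1.0, 0.0, -0.0, -0.0]
ft_force: [0.2, 0.5, -0.1]
grip_width: 1.001
```

servo_tool(moves=[{"travel":[0,0,-20],"dr":[0,0,0]},{"travel":[0,0,-45],"dr":[0,0,0]},{"travel":[0,0,-60],"dr":[0,0,0]},{"travel":[0,0,-60],"dr":[0,0,0]},{"travel":[21.4,-56,0],"dr":[0,0,0]},{"travel":[21.4,-56,0],"dr":[0,0,0]},{"travel":[21.4,-56,0],"dr":[0,0,0]},{"travel":[21.4,-56,0],"dr":[0,0,0]},{"travel":[21.4,-56,0],"dr":[0,0,0]},{"travel":[21.4,-56,0],"dr":[0,0,0]},{"travel":[21.4,-56,0],"dr":[0,0,0]},{"travel":[21.4,-56,0],"dr":[0,0,0]}])

```text
clock: 26.15
position: [0.6492, 0.1507, 0.2492]
ee_rot: [1.0, 0.0, 0.001, -0.0]
ft_force: [1.2, -0.4, 1.1]
grip_width: 0.999
```

servo_tool(moves=[{"travel":[0,0,0],"dr":[0,0,0]},{"travel":[0,0,0],"dr":[0,0,0]}])

```text
clock: 26.4
position: [0.6487, 0.1482, 0.2484]
ee_rot: [1.0, -0.0, 0.0, 0.0]
ft_force: [-0.7, -0.4, 0.1]
grip_width: 1.001
```

Run:
```python
from h import *
o=manip.get_obs();print(np.round(o['clock'],2),np.round(o['position'],4),np.round(o['ft_force'],1))
a,c=snap('wrist','w8.png');s,cs=snap('top','t8.png')
print(proj(c,[[.6495,.1565,.096],[.4495,.2993,.006]]))
print(proj(cs,[[.477,-.299,.090]]))
cv2.imwrite('pics/v8.png',np.hstack([a[:350,100:400],cv2.resize(s[140:290,300:450],(350,350),interpolation=cv2.INTER_CUBIC)]))
```

```text
26.4 [0.6487 0.1482 0.2484] [-0.7 -0.4  0.1]
[[282.08705762 183.38405531]
 [116.64048639  53.30613404]]
[[389.27896844 241.00958117]]
```

View pics/v8.png

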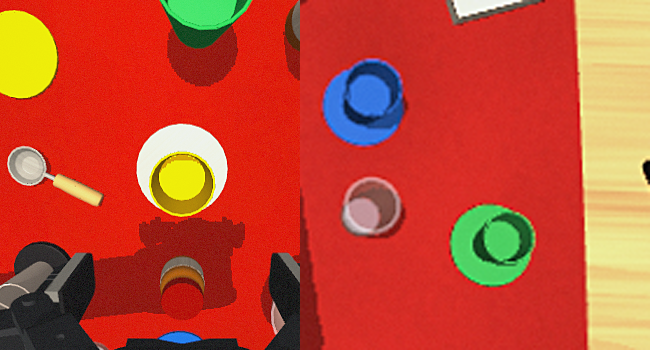

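Green is on its coaster with its rim at (389,242), against an expected (389,241). The yellow rim is at wrist (282.5,184), as predicted. I'll grasp yellow and move it.

servo_tool(moves=[{"travel":[0.8,-8,0],"dr":[0,0,0]},{"travel":[0,0,40],"dr":[0,0,0]},{"travel":[0,0,45],"dr":[0,0,0]},{"travel":[0,0,45],"dr":[0,0,0]},{"travel":[0,0,35],"dr":[0,0,0]},{"travel":[0,0,20],"dr":[0,0,0]},{"travel":[0,0,0],"dr":[0,0,0]},{"travel":[0,0,0],"dr":[0,0,0]}])

```text
clock: 27.5
position: [0.6504, 0.1572, 0.064]
ee_rot: [1.0, 0.0, 0.001, -0.0]
ft_force: [0.6, -0.1, 0.3]
grip_width: 1.003
```

servo_tool(moves=[{"travel":[0,0,0],"dr":[0,0,0]},{"travel":[0,0,0],"dr":[0,0,0]},{"travel":[0,0,0],"dr":[0,0,0]},{"travel":[0,0,0],"dr":[0,0,0]},{"travel":[0,0,0],"dr":[0,0,0]},{"travel":[0,0,0],"dr":[0,0,0]},{"travel":[0,0,0],"dr":[0,0,0]}], claw=1)

```text
clock: 28.38
position: [0.6502, 0.1573, 0.0642]
ee_rot: [1.0, 0.0, 0.001, -0.001]
ft_force: [-2.4, 0.2, 6.6]
grip_width: 0.76
```

servo_tool(moves=[{"travel":[0,0,-10],"dr":[0,0,0]},{"travel":[0,0,-30],"dr":[0,0,0]},{"travel":[0,0,-40],"dr":[0,0,0]},{"travel":[0,0,-40],"dr":[0,0,0]},{"travel":[-40,-28.6,0],"dr":[0,0,0]},{"travel":[-40,-28.6,0],"dr":[0,0,0]},{"travel":[-40,-28.6,0],"dr":[0,0,0]},{"travel":[-40,-28.6,0],"dr":[0,0,0]},{"travel":[-40,-28.6,0],"dr":[0,0,0]},{"travel":[0,0,0],"dr":[0,0,0]},{"travel":[0,0,0],"dr":[0,0,0]}])

```text
clock: 29.75
position: [0.4497, 0.2997, 0.183]
ee_rot: [1.0, 0.0, 0.0, -0.0]
ft_force: [0.3, -0.3, -1.9]
grip_width: 0.76
```

servo_tool(moves=[{"travel":[0,0,40],"dr":[0,0,0]},{"travel":[0,0,40],"dr":[0,0,0]},{"travel":[0,0,25],"dr":[0,0,0]},{"travel":[0,0,8],"dr":[0,0,0]},{"travel":[0,0,5],"dr":[0,0,0]},{"travel":[0,0,0],"dr":[0,0,0]},{"travel":[0,0,0],"dr":[0,0,0]}])

```text
clock: 30.62
position: [0.4498, 0.3003, 0.0652]
ee_rot: [1.0, 0.0, 0.001, -0.001]
ft_force: [0.3, -0.9, -1.1]
grip_width: 0.761
```

servo_tool(moves=[{"travel":[0,0,0],"dr":[0,0,0]},{"travel":[0,0,0],"dr":[0,0,0]},{"travel":[0,0,0],"dr":[0,0,0]},{"travel":[0,0,0],"dr":[0,0,0]},{"travel":[0,0,0],"dr":[0,0,0]},{"travel":[0,0,0],"dr":[0,0,0]}], claw=0)

```text
clock: 31.38
position: [0.4493, 0.3, 0.0643]
ee_rot: [1.0, 0.0, 0.0, -0.0]
ft_force: [-0.0, -0.5, -0.1]
grip_width: 0.999
```

servo_tool(moves=[{"travel":[0,0,-20],"dr":[0,0,0]},{"travel":[0,0,-45],"dr":[0,0,0]},{"travel":[0,0,-60],"dr":[0,0,0]},{"travel":[0,0,-60],"dr":[0,0,0]},{"travel":[0,-60,0],"dr":[0,0,0]},{"travel":[0,-60,0],"dr":[0,0,0]},{"travel":[0,-60,0],"dr":[0,0,0]},{"travel":[0,-50,0],"dr":[0,0,0]},{"travel":[0,0,0],"dr":[0,0,0]},{"travel":[0,0,0],"dr":[0,0,0]}])

```text
clock: 32.62
position: [0.4496, 0.5293, 0.249]
ee_rot: [1.0, 0.0, 0.0, 0.001]
ft_force: [0.7, -0.3, -0.1]
grip_width: 1.0
```

Run:
```python
from h import *
o=manip.get_obs();print(np.round(o['clock'],2),np.round(o['position'],4),np.round(o['ft_force'],1))
a,c=snap('scene','s9.png');s,cs=snap('top','t9.png')
for k in (cs,c): print(np.round(proj(k,[[.645,-.143,.096],[.4495,.2993,.096],[.477,-.299,.09],[.449,.0125,.162]]),1).tolist())
cv2.imwrite('pics/v9.png',np.hstack([cv2.resize(s[140:290,130:430],(500,250)),cv2.resize(a[90:340,200:450],(300,250))]))
```

```text
32.62 [0.4496 0.5293 0.249 ] [ 0.7 -0.3 -0.1]
[[330.8, 176.7], [159.8, 245.1], [389.3, 241.0], [271.1, 245.9]]
[[231.4, 175.7], [407.3, 281.0], [263.9, 120.0], [334.7, 169.1]]
```

View pics/v9.png

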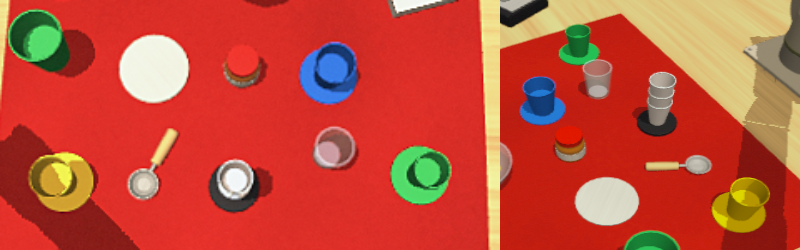

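The rims in the top view are yellow (160,245), white (271,247), blue (331,177) and green (389,242), all within about 1 px of prediction. The glass and the jar are both standing.

```bash
python3 -c "
from workcell import manip
print(manip.hand_in())"
```

```text
the job is handed in; nothing more can be done
None
```

The job is handed in at about 33 s on the robot's clock. The simulator reports no verdict, so the result below rests on my own last checks.

- **What I did:** I put the white cup into the top spare cup. I then moved the blue cup from the green coaster to the blue one, the green cup to the green coaster and the yellow cup to the yellow coaster. The larger green look-alike was left alone.
- **Last checks:** In the final top view all four cup rims lay within about 1 px (2–3 mm) of where they should be. Before that, the scene camera put the white cup's rim within about 1 px of its fully-home height. The drinking glass and jam jar are standing, the gripper is open, and the arm is clear of everything.
- **What went wrong:** My first two move calls were refused because each row needs both fields; nothing moved. The wrist force reached about 14 N, when I pressed the white cup home, against the 120 N limit. I saw no other failures or disagreements.

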